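Push a tape roll through the return-box flap

ROBOT

A 6-joint arm with a two-finger parallel gripper is mounted at the origin on a cart in front of the work surface, level with it; the furniture and walls round the work are solid. World frame = base frame: x ahead of the robot, y to its left, z up, the work surface at z = 0. Lengths are in m, angles in rad, forces in N, time in s.
With the tool pointing down it reaches from about 0.375 to 0.9 m from the base axis. Payload 3.1 kg.
Tool frame: the origin (TCP) lies midway between the tips of the shut fingers; the grasp point (between the pads) lies 19 mm behind it; z points along the fingers, y is the line along which they close (so a half turn about z gives the same grasp; the last joint's range is limited). The gripper opens to 87 mm and grips with 3 to 60 N. Pads are 19 mm wide; open, the fingers measure 117 mm over their backs; the gripper's body (75 mm by 190 mm) begins 51 mm behind the grasp point.
Start: joints at [-1.339, 0.527, 1.433, -0, 1.181, -0.178], TCP at [0.249, -0.573, 0.223] pointing down, gripper open.
Joint ranges: [-3.08, 3.08], [-0.75, 2.2], [0.22, 2.44], [-1.43, 4.57], [0, 2.65], [-2.85, 2.85]. Speed limits (rad/s): [2.79, 2.79, 3.14, 3.14, 3.14, 3.14].

INTERFACE

Orientations are given as a unit quaternion [x, y, z, w].
In Python, from rig import status, imaging, order gives the robot as it stands.
- The arm moves only by the tool arm_command, never from a script. Its argument "deltas" is one flat list of numbers, 5 for each row, row after row: the opening, from -1 (shut) to 1 (fully open), so that 0 is half open, then the shift along the tool's x, y, z in m, then the turn about the tool's z in rad. In form: [gripper, tx, ty, tz, roll, gripper, tx, ty, tz, roll, ...]. A call has 1 to 12 rows; each row shifts and turns the commanded pose from where the row before left it, along the tool's axes as they then stand; what a row does not reach is not made up. A row lasts 1/8 s, in which the tool goes at most 62.5 mm and 10.7 degrees, less where a joint would pass 70% of its speed; a pose out of reach is approached as far as the arm can. A call with a gripper value outside its range is refused whole. The fingers move at their own pace and stop on an object; "newtons" is the grip in N (left out, the last holds). Time passes only in rows, so rows that do not move let the fingers close. It gives the time, the measured TCP pose, the force, the opening and the grip force at its end, in the units of the state.
- status.get_obs(): the state, without advancing time (a new reading comes with each control period).
- imaging.camera(name): name is "side" or "top" or "wrist"; returns (picture, depth): 420x560x3 uint8, red, green, blue; 420x560 float32, m along the optical axis (not along the pixel's ray), 0 where there is no reading.
- imaging.camera_params(name): a dict with "intrinsics" (3x3 intrinsics, pixels), "k1" (the pictures are not rectified: a ray, as slopes to the right and down, at radius r is drawn at 1 + k1 r^2 times it, then the intrinsics apply), "camera_from_world" (4x4, takes a point from world to camera coordinates). Camera axes: x right, y up, looking along -z (the intrinsics and any distortion apply to the point x, -y, -z); pixel columns grow to the right and rows downward; lengths in m; the calibration is good to about 2 mm. A picture is of the moment at which its call begins: read the wrist's pose just before it. camera_params takes no time and is no camera call; for the wrist camera it gives the pose at the moment of the call.
- order.hand_in(): hands the job in; it is judged then, once.
The state is a dict: "time": time; "q": joint angles; "joint_velocities": joint speeds; "joint_torque": joint torques, N m; "position": TCP position; "tool_rot": TCP orientation; "ft_force": force on the tool from outside, world axes, zero at the start; "moment": the same for the moment, N m; "grip_width": finger opening in m; "grip_force": force on a finger pad.
Only numpy, scipy, OpenCV 4.12 (cv2) and the standard library are available. Lean on these libraries where they do the work, as an engineer would, in place of code of your own. Each camera call takes 0.05 s, during which the arm holds its last target. There are 200 camera calls.

TASK

Return the roll of amber tape on the feed shelf to stores: push it along to the middle and in through the hanging flap of the return box until it drops inside, then draw your fingers back so that the flap swings fully shut. Only push the roll flat along the shelf, never lift it or tip it up, and leave the stamp on the shelf and the two bottles on the bench where they stand.

Things in the scene. Friction and masses are not known exactly. Their poses are not given: they have to be found in the camera images.
- return_box: Grey sheet-metal return box with a low doorway, plain steel feed shelf before it, fixed to the bench. Origin at bench level, middle of the doorway; x points in through the doorway, y left when looking in, z up. Box 200 mm wide, from x = -8 back to x = +148 mm, top 140 mm above the bench, inner floor 8 mm above the bench. The feed shelf's top is 80 mm above the bench.
- doorway (a point): Middle of the doorway at shelf-top height, in the plane of the shut flap; axes as the box. Doorway 110 mm wide, 52 mm high. The shelf runs from x = -154 mm to the sill, its straight inner edge, at x = -4 mm, 280 mm wide, with 4 mm high lips at front and sides. Past the sill is a 72 mm drop to the box floor: a flat thing tips in by itself once its centre is past the sill.
- flap (a joint): Angle (rad) of the flap, a light aluminium plate (30 g, 106 mm wide, 46 mm high, 3 mm thick, lower edge 4 mm above the shelf) hung from a pin 50 mm above the shelf. 0 = hanging shut; grows to 1.5 as the lower edge is pushed into the box; it cannot swing outward. It falls shut by its weight.
- flap_edge (a point): Middle of the flap's lower edge.
- tape_roll: Roll of amber tape lying flat on the feed shelf, left or right of the doorway: 66 mm in diameter, 18 mm high, 40 to 85 g. Origin at the centre of its underside, z up along its axis.
- stamp: Round inspection stamp standing on the feed shelf on the other side: black and white foot, red knob, 33 mm in diameter, 62 mm high. Origin at the centre of its underside. To be left alone.
- wash_bottle: White bottle with a blue cap standing on the bench left of the box, 60 mm in diameter, 135 mm high. Origin at the centre of its underside. To be left alone.
- small_bottle: Small brown bottle with a black cap standing on the bench left of the box, 38 mm in diameter, 75 mm high. Origin at the centre of its underside. To be left alone.
Things that resemble listed ones, but are neither listed nor needed, are in the scene too. There is more than one size of the tape_roll; the one meant has the size given above.

How it is judged:
By the outcome, as a careful person would: the job done as asked, in the order asked, and still so for the second after the job is handed in, with the robot touching nothing.
It also fails if it takes over 48 s, if anything falls off the work surface, if the arm or the gripper's body presses on something with over 40 N, if the wrist force passes 120 N, or if a joint passes its speed limit or range.

## Working session

There is one attempt and no reset: what is moved stays moved. The work goes in short steps, Python scripts to look and compute and a tool call to move; the robot and the scene stay as the last step left them, time stands still between calls to the robot, and variables do not carry over. Pictures are saved under pics/ and viewed, at most 10 in all, crops included, and the job is handed in when it is done.

Besides the shell and the picture viewer there is one more tool, called after "Emit:" as name(argument=value, ...) on one line, values as JSON. arm_command: Moves the arm, as the interface text tells. Its arguments: {"type":"object","properties":{"deltas":{"type":"array"},"newtons":{"type":"number"}},"required":["deltas"]}

```bash
mkdir -p pics; cat > h.py <<'E'
import numpy as np,cv2
from rig import status,imaging,order
def pts(name):
    p=imaging.camera_params(name); im,d=imaging.camera(name)
    K=np.array(p["intrinsics"]);k1=p["k1"];T=np.linalg.inv(np.array(p["camera_from_world"]))
    v,u=np.mgrid[0:420,0:560].astype(float)
    xd=(u-K[0,2])/K[0,0];yd=(v-K[1,2])/K[1,1]
    x,y=xd.copy(),yd.copy()
    for _ in range(20):
        s=1+k1*(x*x+y*y);x=xd/s;y=yd/s
    P=np.stack([x*d,-y*d,-d,np.ones_like(d)],-1)@T.T
    P=P[...,:3];P[d<=0]=np.nan
    return im,P
def save(n,im): cv2.imwrite("pics/"+n+".png",im[...,::-1])
E
python3 - <<'E'
from h import *
a,P=pts("top");b,Q=pts("side")
np.savez("v.npz",a=a,P=P,b=b,Q=Q)
save("top1",a);save("side1",b)
print(status.get_obs())
E
```

```text
{'time': 0.1, 'q': array([-1.33950486e+00,  5.28378738e-01,  1.43376102e+00,  2.03465040e-05,
        1.18137788e+00, -1.78536370e-01]), 'joint_velocities': array([ 0.00049039, -0.00213589, -0.00237221, -0.00119024,  0.00066494,
        0.00068513]), 'joint_torque': array([-1.73266653e-04, -4.40985274e+01, -1.77151072e+01,  6.35399180e-02,
        5.33791620e-02, -4.36020287e-05]), 'position': array([ 0.24889347, -0.57260059,  0.22167026]), 'tool_rot': array([ 9.79078838e-01,  2.03478995e-01, -1.59806799e-05, -9.62406480e-04]), 'ft_force': array([-0.12191005,  0.35820743, -0.00776052]), 'moment': array([ 0.00518116,  0.01747995, -0.00422384]), 'grip_force': 0.0, 'grip_width': 0.0869327309984364}
```

View pics/top1.png

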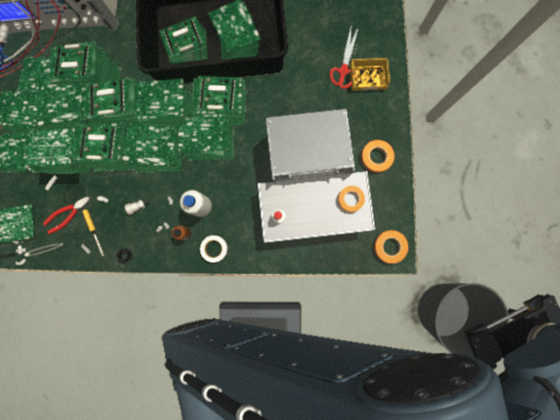

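View pics/side1.png

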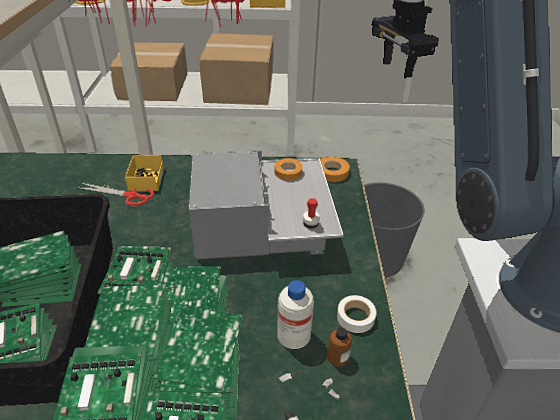

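The top view shows three amber rolls: one on the shelf at (351,199), and two larger ones on the bench at (378,155) and (392,246). There is also a white roll at (213,249). The stamp is at (278,216) and the bottles are at (195,202) and (180,233). The roll on the shelf fits the description by place and looks smaller; next I check its size.

```bash
python3 - <<'E'
from h import *
z=np.load("v.npz");a,P,b,Q=[z[k] for k in("a","P","b","Q")]
hsv=cv2.cvtColor(a,cv2.COLOR_RGB2HSV)
m=cv2.inRange(hsv,(8,120,120),(22,255,255))
n,l,s,c=cv2.connectedComponentsWithStats(m)
for i in range(1,n):
    if s[i,4]>150:
        p=P[l==i];zt=np.nanmedian(p[:,2]);p=p[abs(p[:,2]-zt)<.006]
        print("amber",c[i].round(),s[i,4],"z",zt.round(4),"mid",((np.nanmin(p,0)+np.nanmax(p,0))/2).round(4),"ext",np.ptp(p,0).round(4), cv2.minEnclosingCircle(p[:,:2].astype(np.float32)))
def rect(r0,r1,c0,c1,lo,hi,nm):
    p=P[r0:r1,c0:c1].reshape(-1,3);p=p[(p[:,2]>lo)&(p[:,2]<hi)]
    r=cv2.minAreaRect(p[:,:2].astype(np.float32));print(nm,len(p),np.median(p[:,2]).round(4),r,cv2.boxPoints(r).round(4).tolist())
rect(95,190,255,365,.130,.150,"boxtop")
rect(165,250,250,380,.074,.088,"shelf")
# stamp, bottles: from both views
for nm,W,(r0,r1,c0,c1),lo,hi in [("stamp top",P,(205,225,268,290),.1,.2),("stamp side",Q,(190,230,295,325),.085,.2),("wash",P,(180,220,175,215),.05,.2),("small",P,(222,245,168,195),.03,.1)]:
    p=W[r0:r1,c0:c1].reshape(-1,3);p=p[(p[:,2]>lo)&(p[:,2]<hi)]
    if len(p):print(nm,len(p),p.min(0).round(4),p.max(0).round(4))
save("crop1",cv2.resize(a[90:265,240:420],None,fx=3.3,fy=3.3,interpolation=cv2.INTER_CUBIC))
E
```

```text
amber [367.  75.] 600 z 0.0038 mid [ 0.9042 -0.3655  0.0038] ext [0.0699 0.0927 0.012 ] ((0.9052595496177673, -0.36521589756011963), 0.05329127237200737)
amber [378. 155.] 632 z 0.0232 mid [ 0.6624 -0.3772  0.0233] ext [0.0877 0.0856 0.0116] ((0.6626335978507996, -0.37847232818603516), 0.044834837317466736)
amber [351. 198.] 348 z 0.098 mid [ 0.5348 -0.2904  0.0978] ext [0.0626 0.0655 0.0111] ((0.5360877513885498, -0.2904290556907654), 0.032873377203941345)
amber [391. 246.] 659 z 0.0239 mid [ 0.415  -0.4077  0.0234] ext [0.0876 0.0866 0.0105] ((0.4150170385837555, -0.4080272316932678), 0.044174667447805405)
boxtop 4839 0.1376 ((0.6655175685882568, -0.18613842129707336), (0.15751217305660248, 0.19888226687908173), 6.223181247711182) [[0.5763999819755554, -0.0957999974489212], [0.5979999899864197, -0.29350000619888306], [0.7545999884605408, -0.27649998664855957], [0.7329999804496765, -0.0786999985575676]]
shelf 5897 0.0801 ((0.5211570262908936, -0.20317353308200836), (0.15595710277557373, 0.2794625759124756), 6.454553604125977) [[0.42800000309944153, -0.0731000006198883], [0.4593999981880188, -0.3508000075817108], [0.614300012588501, -0.33329999446868896], [0.5828999876976013, -0.05559999868273735]]
stamp top 129 [ 0.4753 -0.1255  0.1   ] [ 0.5076 -0.0933  0.1448]
stamp side 327 [ 0.4766 -0.1179  0.085 ] [ 0.509  -0.0865  0.142 ]
wash 545 [0.4971 0.079  0.0503] [0.5563 0.1385 0.1391]
small 188 [0.4332 0.1351 0.0305] [0.4701 0.1709 0.0776]
```

View pics/crop1.png

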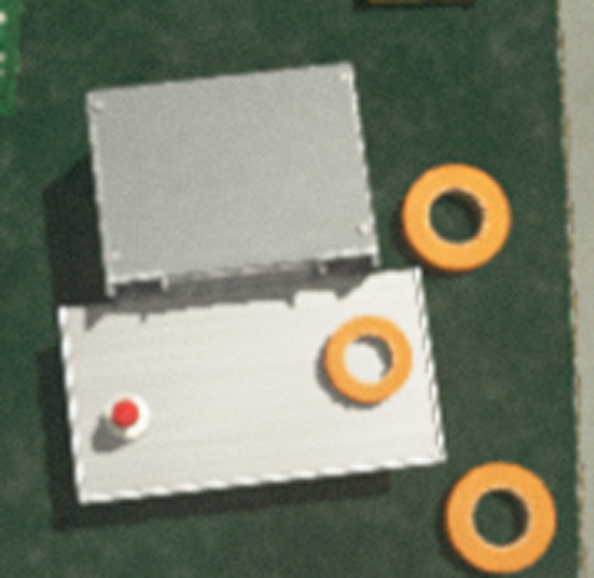

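The shelf roll, at crop (368,360), measures 66 mm across with its top at z 0.098, so it is the one meant. The bench rolls measure 88 mm. The box yaw is about 6.2°. I turn the tool first, with the fingers half open so they form a cradle, then approach from the right of the roll.

Emit:
arm_command(deltas=[0, 0, 0, 0, -0.159, 0, 0, 0, 0, -0.159, 0, 0, 0, 0, -0.159, 0, 0, 0, 0, -0.159, 0, 0, 0, 0, -0.159, 0, 0, 0, 0, -0.159, 0, 0, 0, 0, -0.159, 0, 0, 0, 0, -0.159, 0, 0, 0, 0, 0])

```text
time: 1.23
position: [0.249, -0.5729, 0.2221]
tool_rot: [0.668, 0.745, 0.0, -0.0]
ft_force: [-0.1, -0.8, 0.9]
grip_width: 0.0432
grip_force: 0.0
```

```bash
cat >> h.py <<'E'
O=np.array([.597,-.194]);YB=np.radians(6.25)
R=np.array([[np.cos(YB),-np.sin(YB)],[np.sin(YB),np.cos(YB)]])
def where():
    o=status.get_obs();x,y,_,_=o["tool_rot"];p=o["position"]
    return o,2*np.arctan2(y,x),R.T@(p[:2]-O),p[2]
def to(xb,yb,z):
    o,ps,b,zz=where();d=O+R@[xb,yb]-o["position"][:2]
    tx=np.array([np.cos(ps),np.sin(ps)]);ty=np.array([np.sin(ps),-np.cos(ps)])
    print("t",o["time"],"q",o["q"].round(2),"yaw-box deg",np.degrees(ps-YB).round(2),"box",b.round(4),"z",zz.round(4),"w",round(o["grip_width"],4),"F",o["ft_force"].round(1))
    print("move tool x,y,z:",(d@tx).round(4),(d@ty).round(4),round(zz-z,4))
E
python3 -c "
from h import *
to(-.072,-.134,.2)"
```

```text
t 1.225 q [-1.34  0.53  1.43  0.    1.18 -1.45] yaw-box deg 90.0 box [-0.3872 -0.3387] z 0.2221 w 0.0432 F [-0.1 -0.8  0.9]
move tool x,y,z: 0.2047 0.3152 0.0221
```

Emit:
arm_command(deltas=[0, 0.0205, 0.0315, 0, 0, 0, 0.0205, 0.0315, 0, 0, 0, 0.0205, 0.0315, 0, 0, 0, 0.0205, 0.0315, 0, 0, 0, 0.0205, 0.0315, 0, 0, 0, 0.0205, 0.0315, 0, 0, 0, 0.0205, 0.0315, 0, 0, 0, 0.0205, 0.0315, 0, 0, 0, 0.0205, 0.0315, 0, 0, 0, 0.0205, 0.0315, 0, 0, 0, 0, 0, 0.022, 0, 0, 0, 0, 0, 0])

```text
time: 2.72
position: [0.5385, -0.333, 0.1986]
tool_rot: [0.667, 0.745, -0.0, -0.002]
ft_force: [0.1, -0.5, 0.4]
grip_width: 0.0435
grip_force: 0.0
```

```bash
python3 -c "
from h import *
to(-.072,-.134,.09)
a,P=pts('wrist');save('w1',a)
hsv=cv2.cvtColor(a,cv2.COLOR_RGB2HSV)
m=cv2.inRange(hsv,(8,120,100),(22,255,255))>0
p=P[m];p=p[(p[:,2]>.09)&(p[:,2]<.105)]
c,r=cv2.minEnclosingCircle(p[:,:2].astype(np.float32));print(len(p),c,r,R.T@(np.array(c)-O),np.median(p[:,2]))
"
```

```text
t 2.725 q [-0.73  0.57  1.43 -0.    1.15 -0.84] yaw-box deg 90.05 box [-0.0733 -0.1318] z 0.1986 w 0.0435 F [ 0.1 -0.5  0.4]
move tool x,y,z: -0.0022 0.0013 0.1086
3724 (0.5353977084159851, -0.2895831763744354) 0.033019986003637314 [-0.07164199 -0.08830861] 0.098113832546009
```

View pics/w1.png

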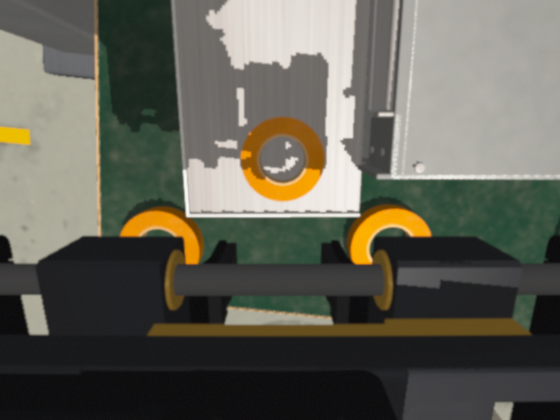

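The wrist view confirms the roll at (283,158), box (-72,-88) mm, 66 mm across. The side lip is at row 215 and the fingers sit beyond it. I descend and push about 99 mm in +y.

Emit:
arm_command(deltas=[0, -0.002, 0.001, 0.02, 0, 0, 0, 0, 0.02, 0, 0, 0, 0, 0.02, 0, 0, 0, 0, 0.02, 0, 0, 0, 0, 0.015, 0, 0, 0, 0, 0.013, 0, 0, 0, 0, 0, 0, 0, 0, 0, 0, 0])

```text
time: 3.78
position: [0.541, -0.3368, 0.0931]
tool_rot: [0.667, 0.745, 0.0, 0.001]
ft_force: [-1.2, 0.5, -0.2]
grip_width: 0.0434
grip_force: 0.0
```

```bash
python3 -c "
from h import *
to(-.072,-.0345,.09)"
```

```text
t 3.775 q [-0.73  0.7   1.5   0.    0.93 -0.84] yaw-box deg 90.1 box [-0.0712 -0.1359] z 0.0931 w 0.0434 F [-1.2  0.5 -0.2]
move tool x,y,z: 0.1014 -0.0006 0.0031
```

Emit:
arm_command(deltas=[0, 0.001, 0, 0.003, 0, 0, 0.004, 0, 0.001, 0, 0, 0.006, 0, 0.001, 0, 0, 0.009, 0, 0.001, 0, 0, 0.009, 0, 0, 0, 0, 0.009, 0, 0, 0, 0, 0.009, 0, 0, 0, 0, 0.009, 0, 0, 0, 0, 0.009, 0, 0, 0, 0, 0.009, 0, 0, 0, 0, 0.009, 0, 0, 0, 0, 0, 0, 0, 0])

```text
time: 5.28
position: [0.5311, -0.2529, 0.0865]
tool_rot: [0.667, 0.745, 0.0, -0.001]
ft_force: [-0.5, -0.8, -0.1]
grip_width: 0.0433
grip_force: 0.0
```

```bash
cat >> h.py <<'E'
def amber(cam,lo=.085,hi=.108,n=None):
    a,P=pts(cam)
    if n: save(n,a)
    hsv=cv2.cvtColor(a,cv2.COLOR_RGB2HSV)
    m=cv2.inRange(hsv,(8,120,60),(22,255,255))>0
    p=P[m];p=p[(p[:,2]>lo)&(p[:,2]<hi)]
    q=(p[:,:2]-O)@R;p=p[(abs(q[:,1])<.14)&(q[:,0]<.02)]
    if len(p)<20: print(cam,"few",len(p));return
    c,r=cv2.minEnclosingCircle(p[:,:2].astype(np.float32));print(cam,len(p),"r",round(r,4),"box",R.T@(np.array(c)-O),"z",np.median(p[:,2]))
E
python3 -c "
from h import *
to(-.072,-.0345,.088)
amber('wrist');amber('side')"
```

```text
t 5.275 q [-0.63  0.66  1.64  0.    0.84 -0.75] yaw-box deg 90.15 box [-0.0719 -0.0514] z 0.0865 w 0.0433 F [-0.5 -0.8 -0.1]
move tool x,y,z: 0.0169 -0.0 -0.0015
wrist 10271 r 0.0354 box [-0.07323858 -0.01848595] z 0.09813095283910764
side 380 r 0.0392 box [-0.07265405 -0.01856566] z 0.09605227492858459
```

Emit:
arm_command(deltas=[0, 0.005, 0, 0, 0, 0, 0.006, 0, 0, 0, 0, 0.005, 0, 0, 0, 0, 0.0015, 0, 0, 0, 0, 0, 0, 0, 0, 0, -0.008, 0, 0, 0, 0, -0.012, 0, 0, 0, 0, 0, 0, -0.04, 0, 0, 0, 0, -0.04, 0, 0, 0, 0, -0.03, 0])

```text
time: 6.62
position: [0.5322, -0.258, 0.1984]
tool_rot: [0.667, 0.745, 0.0, 0.001]
ft_force: [-0.1, -0.1, 0.6]
grip_width: 0.0434
grip_force: 0.0
```

```bash
python3 -c "
from h import *
to(-.122,0,.19)
amber('wrist');amber('top')"
```

```text
t 6.625 q [-0.64  0.51  1.55 -0.    1.08 -0.75] yaw-box deg 90.06 box [-0.0714 -0.0566] z 0.1984 w 0.0434 F [-0.1 -0.1  0.6]
move tool x,y,z: 0.0566 -0.0506 0.0084
wrist 3890 r 0.033 box [-7.29411916e-02 -9.09872793e-06] z 0.09811155071285049
top 29 r 0.0143 box [-0.05527814 -0.02158196] z 0.09845641153061346
```

Emit:
arm_command(deltas=[0, 0.019, -0.017, 0, 0, 0, 0.019, -0.017, 0, 0, 0, 0.0186, -0.0166, 0, 0, 0, 0, 0, 0, 0.157, 0, 0, 0, 0, 0.157, 0, 0, 0, 0, 0.157, 0, 0, 0, 0, 0.157, 0, 0, 0, 0, 0.157, 0, 0, 0, 0, 0.157, 0, 0, 0, 0, 0.157, 0, 0, 0, 0, 0.157, 0, 0, 0, 0, 0.157])

```text
time: 8.22
position: [0.4746, -0.2061, 0.1953]
tool_rot: [0.991, 0.131, -0.001, -0.001]
ft_force: [1.4, -0.2, 0.3]
grip_width: 0.0433
grip_force: 0.0
```

Emit:
arm_command(deltas=[0, 0, 0, 0, 0.157, 0, 0, 0, 0, 0, 0, 0, 0, 0, 0])

```text
time: 8.6
position: [0.4748, -0.2059, 0.1959]
tool_rot: [0.998, 0.057, -0.0, -0.0]
ft_force: [1.7, -0.2, 0.2]
grip_width: 0.0437
grip_force: 0.0
```

```bash
python3 -c "
from h import *
to(-.122,0,.09)
amber('wrist',n='w2')"
```

```text
t 8.6 q [-0.63  0.42  1.73 -0.    0.99  0.83] yaw-box deg 0.27 box [-0.1227  0.0014] z 0.1959 w 0.0437 F [ 1.7 -0.2  0.2]
move tool x,y,z: 0.0007 0.0014 0.1059
wrist 4029 r 0.033 box [-7.31419528e-02  4.39030350e-05] z 0.0981017627616031
```

View pics/w2.png

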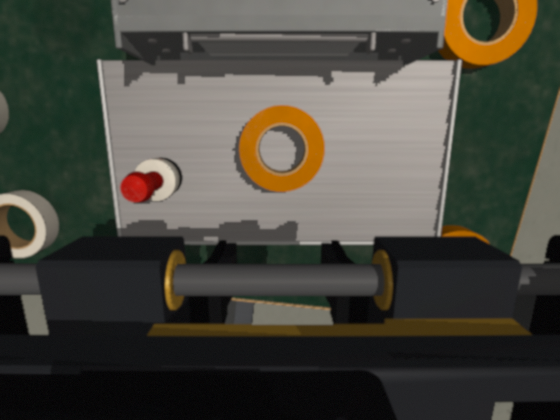

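The roll at (282,148) is centred on the doorway, whose edges are near columns 183 and 378. The stamp at (150,182) is clear of the fingers. I descend behind the roll.

Emit:
arm_command(deltas=[0, 0.001, 0.001, 0.02, 0, 0, 0, 0, 0.02, 0, 0, 0, 0, 0.02, 0, 0, 0, 0, 0.02, 0, 0, 0, 0, 0.015, 0, 0, 0, 0, 0.011, 0, 0, 0, 0, 0, 0, 0, 0, 0, 0, 0])

```text
time: 9.65
position: [0.4766, -0.207, 0.091]
tool_rot: [0.998, 0.056, 0.0, 0.0]
ft_force: [0.4, 0.3, -0.7]
grip_width: 0.0431
grip_force: 0.0
```

```bash
python3 -c "
from h import *
to(-.06,0,.088)"
```

```text
t 9.65 q [-0.62  0.59  1.81  0.    0.74  0.83] yaw-box deg 0.16 box [-0.1211  0.0002] z 0.091 w 0.0431 F [ 0.4  0.3 -0.7]
move tool x,y,z: 0.0611 0.0004 0.003
```

Emit:
arm_command(deltas=[0, 0.004, 0, 0.002, 0, 0, 0.005, 0, 0.001, 0, 0, 0.006, 0, 0, 0, 0, 0.007, 0, 0, 0, 0, 0.007, 0, 0, 0, 0, 0.007, 0, 0, 0, 0, 0.007, 0, 0, 0, 0, 0.007, 0, 0, 0, 0, 0.006, 0, 0, 0, 0, 0.005, 0, 0, 0, 0, 0, 0, 0, 0])

```text
time: 11.02
position: [0.5374, -0.1999, 0.0875]
tool_rot: [0.998, 0.056, 0.0, 0.0]
ft_force: [0.1, 0.3, -0.2]
grip_width: 0.044
grip_force: 0.0
```

```bash
python3 -c "
from h import *
to(-.03,0,.088)
amber('wrist',n='w3');amber('side')"
```

```text
t 11.025 q [-0.55  0.65  1.68  0.    0.82  0.91] yaw-box deg 0.17 box [-0.0599  0.0006] z 0.0875 w 0.044 F [ 0.1  0.3 -0.2]
move tool x,y,z: 0.0299 0.0007 -0.0005
wrist 8545 r 0.0348 box [-0.02935733  0.00158732] z 0.09804179607675975
side 218 r 0.0344 box [-0.02388205  0.00260943] z 0.09597562305000024
```

Emit:
arm_command(deltas=[0, 0.004, 0, 0, 0, 0, 0.005, 0, 0, 0, 0, 0.005, 0, 0, 0, 0, 0.005, 0, 0, 0, 0, 0.005, 0, 0, 0, 0, 0.004, 0, 0, 0, 0, 0.003, 0, 0, 0, 0, 0, 0, 0, 0, 0, 0, 0, 0, 0])

```text
time: 12.25
position: [0.5678, -0.1965, 0.0876]
tool_rot: [0.998, 0.056, 0.0, 0.0]
ft_force: [-0.1, 0.3, 0.6]
grip_width: 0.0434
grip_force: 0.2
```

```bash
python3 -c "
from h import *
to(-.02,0,.088)
amber('wrist',.0,.108,n='w4');amber('side')"
```

```text
t 12.25 q [-0.52  0.67  1.6   0.    0.86  0.94] yaw-box deg 0.15 box [-0.0293  0.0007] z 0.0876 w 0.0434 F [-0.1  0.3  0.6]
move tool x,y,z: 0.0093 0.0007 -0.0004
wrist 1948 r 0.0855 box [-0.04476186 -0.05274885] z 0.10109739783250034
side 53 r 0.0126 box [-0.00911653  0.02354856] z 0.09311449730911703
```

View pics/w4.png

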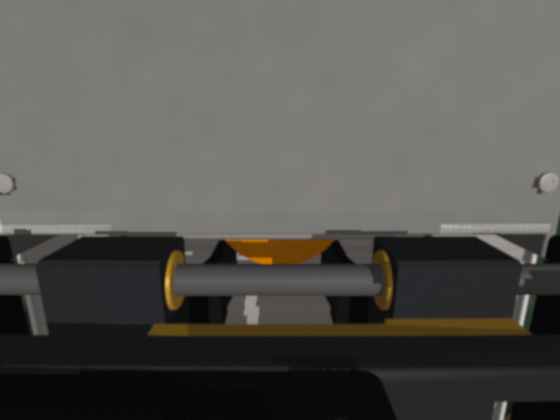

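The roll's rear edge, amber at (280,250), is still between the fingers, so it has not dropped. I push further.

Emit:
arm_command(deltas=[0, 0.004, 0, 0, 0, 0, 0.004, 0, 0, 0, 0, 0.004, 0, 0, 0, 0, 0.003, 0, 0, 0, 0, 0, 0, 0, 0, 0, 0, 0, 0, 0])

```text
time: 13.1
position: [0.5826, -0.1947, 0.0875]
tool_rot: [0.998, 0.056, 0.0, -0.0]
ft_force: [0.6, -0.2, -0.2]
grip_width: 0.0439
grip_force: 0.0
```

```bash
python3 -c "
from h import *
to(-.02,0,.088)
amber('wrist',.0,.108);amber('side',n='s5')
a=cv2.imread('pics/s5.png');cv2.imwrite('pics/s5c.png',cv2.resize(a[130:280,160:380],None,fx=3.5,fy=3.5,interpolation=2))"
```

```text
t 13.1 q [-0.5   0.69  1.57  0.    0.89  0.95] yaw-box deg 0.15 box [-0.0144  0.0009] z 0.0875 w 0.0439 F [ 0.6 -0.2 -0.2]
move tool x,y,z: -0.0056 0.0009 -0.0005
wrist few 5
side few 0
```

View pics/s5c.png

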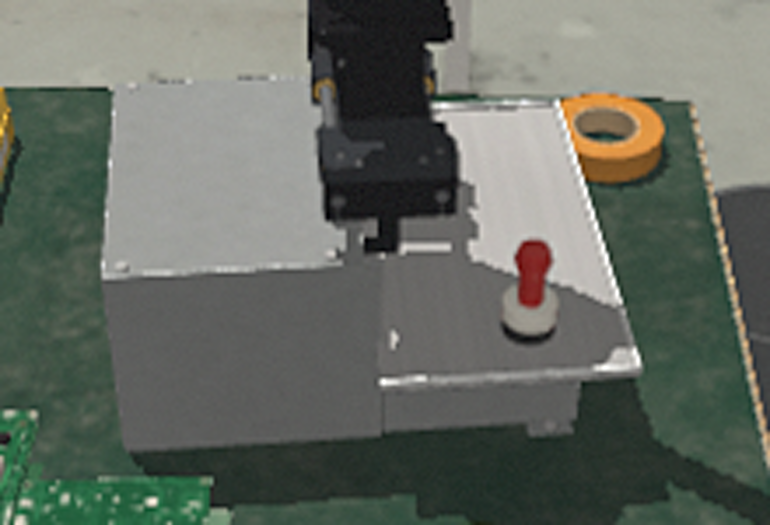

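No amber is left on the shelf, the fingers are at (380,235) at the doorway, and the stamp stands at (530,300). I draw back and look at the flap.

Emit:
arm_command(deltas=[0, -0.006, 0, 0, 0, 0, -0.01, 0, 0, 0, 0, -0.015, 0, 0, 0, 0, -0.02, 0, 0, 0, 0, -0.02, 0, 0, 0, 0, -0.02, 0, 0, 0, 0, -0.015, 0, -0.01, 0, 0, 0, 0, -0.02, 0, 0, 0, 0, -0.02, 0, 0, 0, 0, -0.03, 0, 0, 0, 0, -0.03, 0, 0, 0, 0, 0, 0])

```text
time: 14.7
position: [0.4783, -0.2077, 0.2004]
tool_rot: [0.998, 0.056, 0.003, 0.002]
ft_force: [0.3, -0.3, -0.1]
grip_width: 0.0435
grip_force: 0.0
```

```bash
python3 -c "
from h import *
to(-.12,0,.2)
a,P=pts('wrist');save('w6',a)
q=(P[...,:2]-O)@R; z=P[...,2]
m=(abs(q[...,1])<.045)&(abs(q[...,0])<.03)&(z>.08)&(z<.128)
for lo in np.arange(.08,.128,.008):
  k=m&(z>=lo)&(z<lo+.008);print(lo.round(3),k.sum(),np.nanmedian(q[...,0][k]) if k.sum() else '')
hsv=cv2.cvtColor(a,cv2.COLOR_RGB2HSV);am=(cv2.inRange(hsv,(8,120,60),(22,255,255))>0)&(abs(q[...,1])<.13)&(z>.05);print('amber',am.sum())
am=cv2.inRange(hsv,(0,150,80),(5,255,255))>0;k=am&(z>.1);print('knob',np.nanmedian(q[k],0))
"
```

```text
t 14.7 q [-0.62  0.42  1.72  0.    1.    0.84] yaw-box deg 0.15 box [-0.1195 -0.0007] z 0.2004 w 0.0435 F [ 0.3 -0.3 -0.1]
move tool x,y,z: -0.0005 -0.0007 0.0004
0.08 2353 -0.015939841770535132
0.088 302 -0.0024792276043371806
0.096 245 -0.0025194019833274838
0.104 283 -0.0025109702322269303
0.112 277 -0.003026164575422699
0.12 118 -0.0031320035210976012
amber 5922
knob [-0.09482166  0.09514924]
```

View pics/w6.png

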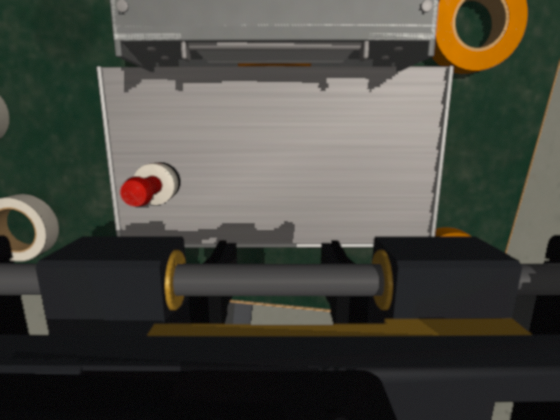

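The flap plane is vertical, with its face at x ≈ -2.5 mm at every height, so it looks shut. A thin amber strip shows at (275,65) under the flap, so I check where it lies.

```bash
python3 -c "
from h import *
a,P=pts('wrist');q=(P[...,:2]-O)@R; z=P[...,2]
hsv=cv2.cvtColor(a,cv2.COLOR_RGB2HSV);am=cv2.inRange(hsv,(5,100,40),(24,255,255))>0
am[:50]=0;am[90:]=0;am[:,:200]=0;am[:,360:]=0
r,c=np.nonzero(am);print(am.sum(),r.min(),r.max(),c.min(),c.max())
print(np.nanpercentile(q[am],[5,50,95],axis=0).round(4),np.nanpercentile(z[am],[5,50,95]).round(4))
for rr in range(45,80,2):print(rr,a[rr,275],q[rr,275].round(4),z[rr,275].round(4))
"
```

```text
229 61 64 239 312
[[-0.0016 -0.0242]
 [-0.0012  0.0045]
 [ 0.0008  0.0312]] [0.0551 0.0641 0.0699]
45 [95 91 87] [-0.0034  0.0031] 0.1318
47 [68 67 64] [-0.0045  0.0031] 0.1313
49 [66 66 63] [-0.003   0.0032] 0.119
51 [68 67 64] [-0.0033  0.0032] 0.1146
53 [68 66 64] [-0.0025  0.0033] 0.1044
55 [68 67 65] [-0.0025  0.0033] 0.0981
57 [69 67 66] [-0.0024  0.0034] 0.0906
59 [76 72 68] [-0.0031  0.0034] 0.0871
61 [67 50 33] [-0.0014  0.0036] 0.0701
63 [73 52 31] [-0.0013  0.0037] 0.0612
65 [78 70 65] [-0.0061  0.0035] 0.0796
67 [76 74 70] [-0.0077  0.0035] 0.0806
69 [76 73 70] [-0.009   0.0035] 0.0796
71 [75 73 70] [-0.0106  0.0035] 0.0804
73 [75 72 69] [-0.0119  0.0035] 0.0787
75 [74 71 69] [-0.0135  0.0035] 0.0795
77 [74 71 69] [-0.0148  0.0035] 0.0787
79 [102  98  94] [-0.0166  0.0035] 0.0803
```

Emit:
arm_command(deltas=[0, 0, 0, -0.02, 0, 0, 0, 0, 0, 0, 0, 0, 0, 0, 0, 0, 0, 0, 0, 0, 0, 0, 0, 0, 0, 0, 0, 0, 0, 0, 0, 0, 0, 0, 0, 0, 0, 0, 0, 0])

```text
time: 15.8
position: [0.4773, -0.2066, 0.2176]
tool_rot: [0.998, 0.056, 0.0, 0.0]
ft_force: [-0.6, 0.7, -0.4]
grip_width: 0.0433
grip_force: 0.0
```

```bash
python3 -c "
from h import *
a,P=pts('wrist');q=(P[...,:2]-O)@R; z=P[...,2]
hsv=cv2.cvtColor(a,cv2.COLOR_RGB2HSV);am=cv2.inRange(hsv,(5,100,40),(24,255,255))>0
am&=(abs(q[...,1])<.06)&(q[...,0]>-.04)&(q[...,0]<.05)
print(am.sum(),np.nanpercentile(q[am],[5,50,95],axis=0).round(4),np.nanpercentile(z[am],[5,50,95]).round(4))
m=(abs(q[...,1])<.045)&(abs(q[...,0])<.03)&(z>.085)&(z<.125);print('flap x',np.percentile(q[...,0][m],[5,50,95]).round(4))
b,Q=pts('side');A=np.load('v.npz')['Q']
for nm,(r0,r1,c0,c1),lo in [('wash',(280,350,275,315),.05),('small',(328,366,325,355),.03),('stamp',(190,230,295,325),.085)]:
  for W in(A,Q):
    p=W[r0:r1,c0:c1].reshape(-1,3);p=p[p[:,2]>lo];print(nm,np.median(p,0).round(4))
print(where()[0]['ft_force'],where()[0]['time'])
"
```

```text
206 [[-0.0015 -0.0242]
 [-0.0012  0.0036]
 [ 0.0046  0.0313]] [0.0239 0.0629 0.0684]
flap x [-0.0034 -0.0025 -0.0022]
wash [0.5295 0.1286 0.1051]
wash [0.5294 0.1288 0.1048]
small [0.4557 0.1662 0.0589]
small [0.4557 0.166  0.0589]
stamp [ 0.4935 -0.0986  0.1022]
stamp [ 0.4935 -0.0985  0.1021]
[-0.36584018  0.01499856  0.33796487] 15.9
```

The roll has settled inside below sill height, the flap hangs shut, and the stamp and bottles have not moved. I hand in.

```bash
python3 -c "
from rig import order
print(order.hand_in())"
```

```text
the job is handed in; nothing more can be done
None
```

The amber roll went in through the flap and dropped inside the box, where it seems to lean on edge against the sill wall rather than lie flat; the flap hangs shut, the stamp and both bottles measured unmoved, and I handed in at 15.9 s (no verdict was returned).

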